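Swing the inspection head over the meter and bring it to rest

TASK

Swing the heavy, freely turning inspection head round on its post until its lens is centred over the panel meter clamped in the nest, and bring it to a dead stop there, so that it stays when you let go. Push it gently and only on the two sprung rubber pads inside its push well: do not run a pad onto its stop, touch the rest of the head, whip the head round or let it sail far past the meter. When it has stood over the meter untouched for at least four seconds, take the hand out of the well, and leave the other things on the bench alone.

Things in the scene. Friction and masses are not known exactly. Their poses are not given: they have to be found in the camera images.
- head: Swinging head: aluminium T (cross plate 100 x 400 mm), black camera box in the middle, two grey modules 120 x 90 x 40 mm at its ends, top at z = 150 mm, each with a pad on it; between the pads the push well. Camera top at z = 175 mm. Too broad to grip. Origin under the lens at bench height; x points to the post, whose axis is at x = 300 mm; z up. Touch only the pads. Good pace 0.3 rad/s.
- pad_left (a joint): Compression (m) of the black rubber pad on the module on head +y: block 110 mm along the boom, 90 mm across, z = 153 to 200 mm, inner face at head y = +70 mm, centred 400 mm from the axis. Slides outward over its module, to head +y, on a spring of 45 N/m, no preload, damping 0.8 N s/m, mass 0.1 kg, hard stop at 0.040. Pressing it turns the head clockwise seen from above.
- pad_right (a joint): Compression (m) of the same kind of pad on the module on head -y: inner face at head y = -70 mm, slides outward to head -y, 45 N/m, hard stop at 0.040. Pressing it turns the head counter-clockwise. The springs throw the head back if a finger is merely left standing in its way.
- well (a point): Centre of the push well, 400 mm from the axis along the boom, at pad height (z = 176 mm): 70 mm free to each pad face, 50 mm to the camera box behind. Closed fingers fit in from above and push the pads with their sides, TCP at about z = 180 mm.
- lens (a point): Middle of the lens under the camera box, 300 mm from the post's axis, z = 95 mm. The head turns on a fixed upright post (foot 170 mm diameter, at the far side), stops 0.6 rad past the meter and 1.2 rad before it. Tiny drag: damping 0.03 N m s/rad, friction 0.005 N m, so it coasts for many seconds. Inertia of all that swings 1.23 kg m2 nominal, true value up to 30 percent off.
- target (a point): Middle of the top of the meter (black, 96 x 96 mm, top at z = 65 mm) clamped in the nest, 300 mm from the post's axis. The nest is a fixed aluminium plate 150 x 150 mm on a steel strip that runs radially from the post; a 30 mm wide tongue goes on under the well to a pointed end 550 mm from the axis and shows the line from above. Right = lens over this point, boom in line with tongue.
- meter_a: Loose black panel meter 80 x 96 x 48 mm on the bench left of the robot, origin at its underside; bystander.
- meter_b: A second loose meter of the same kind; bystander.
- carton: Small cardboard carton 100 x 120 x 70 mm at the left, origin at its underside; bystander.
- tray: Open blue tray 160 x 220 x 60 mm at the right, origin at its underside; bystander.

How it is judged:
On the way:
1. the head stands over the meter, at rest, both pads let go, for 4 s (horizontal distance between lens and target below 0.025 m and angular speed of head below 0.03 rad/s and value of joint each of pad_right, pad_left below 0.003 m), for 4 s.
At the end, for the whole second after the job is handed in: The lens is within 25 mm (seen from above) of the middle of the meter, the head turns slower than 0.02 rad/s, and both pads are out (pressed less than 3 mm); before that it has stood so, slower than 0.03 rad/s, for 4 s (horizontal distance between lens and target below 0.025 m and angular speed of head below 0.02 rad/s and value of joint each of pad_right, pad_left below 0.003 m); the robot touches nothing.
It fails at once if a pad is run onto its stop (pressed more than 38 mm of its 40) (value of joint any of pad_right, pad_left above 0.038 m).
It fails at once if the head is whipped round (faster than 0.7 rad/s) (angular speed of head above 0.7 rad/s).
It fails at once if the head sails past the meter by more than about 0.3 rad (lens 90 mm beyond it) (y of target in the frame of head below -0.09 m).
It fails at once if the robot pushes or holds the head elsewhere than on the pads (more than 3 N) (contact force between any of the arm, the fingers and head above 3 N).
It fails at once if a bystander is moved more than 20 mm (distance of any of meter_a, meter_b, carton, tray from where it was at the start of the episode above 0.02 m).
It also fails if it takes over 48 s, if anything falls off the work surface, if the arm or the gripper's body presses on something with over 40 N, if the wrist force passes 120 N, or if a joint passes its speed limit or range.

ROBOT

A 7-joint arm with a two-finger parallel gripper is mounted at the origin on the work surface. World frame = base frame: x ahead of the robot, y to its left, z up, the work surface at z = 0. Lengths are in m, angles in rad, forces in N, time in s.
With the tool pointing down it reaches from about 0.425 to 0.825 m from the base axis. Payload 3.6 kg.
Tool frame: the origin (TCP) lies between the finger pads, 19 mm behind the fingertips; this is the grasp point; z points along the fingers, y is the line along which they close (so a half turn about z gives the same grasp; the last joint's range is limited). The gripper opens to 85 mm and grips with 20 to 120 N. Pads are 22 mm wide; open, the fingers measure 114 mm over their backs; the gripper's body (76 mm by 85 mm) begins 54 mm behind the grasp point. The pads swing forward as they close: fully open they stand 13 mm farther back than shut.
Start: joints at [-1.224, 0.615, -0.013, 1.423, 0.008, 1.103, -0.04], TCP at [0.237, 0.605, 0.25] pointing down, gripper open.
Joint ranges: [-3.12, 3.12], [-0.3, 2.06], [-1.34, 1.32], [0.26, 2.42], [-1.36, 4.5], [0.01, 1.98], [-2.84, 2.84]. Speed limits (rad/s): [2.79, 2.79, 3.14, 3.14, 3.14, 3.14, 3.14].

INTERFACE

Orientations are given as a unit quaternion [x, y, z, w].
In Python, from station import arm, snapshot, camera_info, ticket gives the robot as it stands. Calls block until the motion is done:
- arm.movep(position, orientation): joint-space move of the TCP to a pose.
- arm.line_to(position, velocity=0.15, ori=None): straight line of the TCP; ori=None keeps the orientation; velocity is the mean speed in m/s.
- arm.move_j(angles): joint-space move.
- arm.move_gripper(opening, effort=None): opening from 0.0 (shut) to 1.0 (fully open); effort is the grip in N (None keeps the last); returns when the fingers have stopped.
- arm.pause(seconds).
- arm.ik(position, orientation): joint angles nearest the present ones, or None.
- snapshot(name): name is "scene" or "top" or "wrist"; returns the picture (400x640x3 uint8, blue, green, red); there is no depth.
- camera_info(name): a dict with "fx", "fy", "cx", "cy" (pixels), "R" (3x3) and "t" (3): a world point X has camera coordinates R X + t; the wrist camera has in their place "T_tool_cam" (4x4, takes a point from camera to tool coordinates, whose origin is the TCP and whose axes are the flange's). Camera axes: x right, y down, z forward; pixel columns grow to the right and rows downward; lengths in m; the calibration is good to about 2 mm. The wrist camera is an equidistant fisheye: a pixel r from the principal point sees the ray r / f radians off the axis. A picture is of the moment at which its call begins: read the wrist's pose just before it. camera_info takes no time and is no camera call.
A pose or a line that the arm cannot do raises arm.MotionError and nothing moves.
- ticket.finish_job(): hands the job in; it is judged then, once.
Readings, each from a call of its own:
- arm.read_time(): time.
- arm.read_joint_positions(): joint angles.
- arm.read_dq(): joint speeds.
- arm.read_effort(): joint torques, N m.
- arm.read_tool_pos(): TCP position.
- arm.read_eef_rot(): TCP orientation.
- arm.read_ft_force(): force on the tool from outside, world axes, zero at the start.
- arm.read_wrist_torque(): the same for the moment, N m.
- arm.read_opening(): opening from 0.0 (shut) to 1.0 (fully open).
- arm.read_finger_force(): force on a finger pad.
Only numpy, scipy, OpenCV 4.12 (cv2) and the standard library are available. Lean on these libraries where they do the work, as an engineer would, in place of code of your own. Each camera call takes 0.05 s, during which the arm holds its last target. There are 200 camera calls.

## Working session

There is one attempt and no reset: what is moved stays moved. The work goes in short steps, each a Python script; the robot and the scene stay as the last script left them, time stands still between calls to the robot, and variables do not carry over. Pictures are saved under pics/ and viewed, at most 10 in all, crops included, and the job is handed in when it is done.

```bash
mkdir -p pics
python3 - <<'E'
from station import arm,snapshot,camera_info
import cv2
for n in("scene","top"):
    cv2.imwrite(f"pics/{n}0.png",snapshot(n)); print(n,camera_info(n))
print(arm.read_time(),arm.read_tool_pos(),arm.read_eef_rot(),arm.read_ft_force(),camera_info("wrist"))
E
```

```text
scene {'fx': 458.02707424446453, 'fy': 458.02707424446453, 'cx': 325.367953773232, 'cy': 195.57032957823296, 'R': array([[ 0.84167512,  0.53969378,  0.01770913],
       [ 0.42424196, -0.64062209, -0.64001727],
       [-0.33406848,  0.54619957, -0.76815642]]), 't': array([-0.43014698, -0.13240363,  1.85080025])}
top {'fx': 369.29074426242033, 'fy': 369.29074426242033, 'cx': 322.3566382242197, 'cy': 206.9756201490098, 'R': array([[ 0.01764283, -0.9998025 , -0.00914855],
       [-0.99580541, -0.01674922, -0.08995026],
       [ 0.08977926,  0.01069715, -0.99590424]]), 't': array([0.00352037, 0.5304274 , 1.53248392])}
0.1 [0.2365084  0.604765   0.24895467] [ 1.85292547e-01  9.82682740e-01 -1.12674890e-03 -1.87934491e-04] [ 0.509639   -0.09624826  0.10054629] {'fx': 309.70691628693146, 'fy': 309.70691628693146, 'cx': 318.76417794163274, 'cy': 196.0964555091141, 'T_tool_cam': array([[ 3.27023315e-04, -9.59387549e-01, -2.82091164e-01,
         7.15429775e-02],
       [ 9.99999881e-01,  4.15772746e-04, -2.54754237e-04,
        -5.19094768e-05],
       [ 3.61693861e-04, -2.82091047e-01,  9.59387571e-01,
        -1.24097878e-01],
       [ 0.00000000e+00,  0.00000000e+00,  0.00000000e+00,
         1.00000000e+00]])}
```

View pics/top0.png

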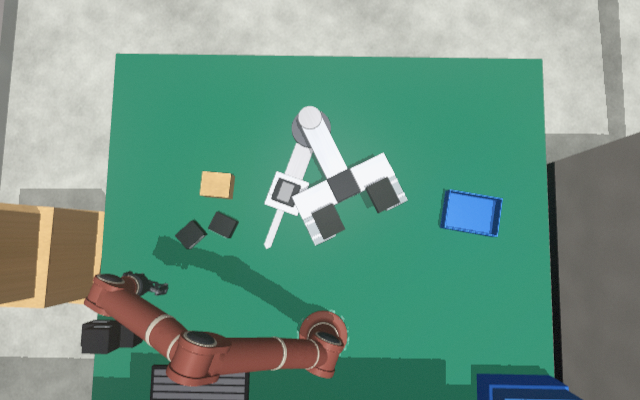

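View pics/scene0.png

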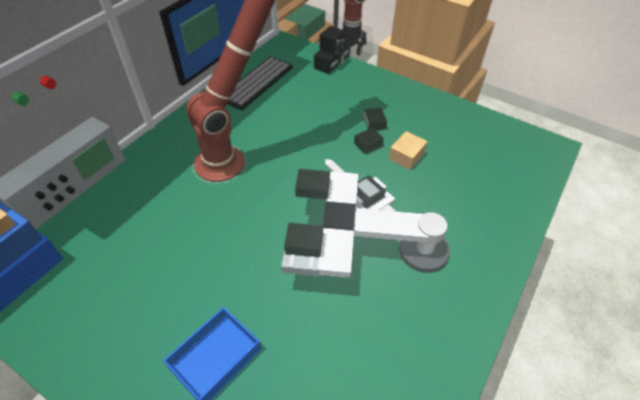

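The top view shows the head's boom running from the post (310,118) down-right to the camera box (344,184). The pads are at about (324,221) and (384,194). The meter is at (286,191) and the tongue tip at (268,246), so the head must swing clockwise, which means pressing pad_left (image left).

Run:
```python
import cv2
i=cv2.imread("pics/top0.png")[95:260,240:420]
cv2.imwrite("pics/c0.png",cv2.resize(i,None,fx=3.6,fy=3.6,interpolation=cv2.INTER_CUBIC))
```

```text
(no output)
```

View pics/c0.png

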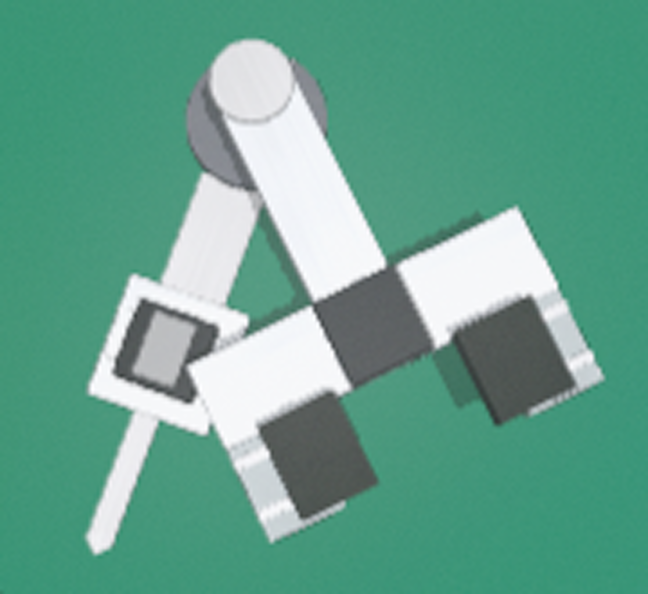

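Enlarged crop, in crop pixels:
- Pad_left top corners: (258,424), (332,390), (379,483), (302,518).
- Camera box top corners: (314,302), (386,267), (434,347), (354,388).
- Meter corners: (146,298), (220,325), (190,403), (114,370).
- Tongue tip: (95,553).

Next I fit the geometry.

```bash
cat > geo.py <<'E'
import numpy as np
from station import camera_info
C=camera_info("top")
def proj(P):
    c=np.asarray(P)@np.array(C["R"]).T+C["t"]
    return np.c_[c[:,0]/c[:,2]*C["fx"]+C["cx"],c[:,1]/c[:,2]*C["fy"]+C["cy"]]
def unproj(uv,z):
    uv=np.atleast_2d(uv).astype(float); R=np.array(C["R"]);o=-R.T@C["t"]
    d=np.c_[(uv[:,0]-C["cx"])/C["fx"],(uv[:,1]-C["cy"])/C["fy"],np.ones(len(uv))]@R
    return (o+d*((z-o[2])/d[:,2])[:,None])[:,:2]
E
python3 - <<'E'
from geo import *
from scipy.optimize import least_squares
f=lambda a:np.array(a)/3.6+[240-.36,95-.36]
pl=unproj(f([(258,424),(332,390),(379,483),(302,518)]),.2)
pr=unproj(f([(532,295),(576,383),(500,424)]),.2)
cam=unproj(f([(314,302),(386,267),(434,347),(354,388)]),.175)
met=unproj(f([(146,298),(220,325),(190,403),(114,370)]),.065)
nest=unproj(f([(133,274),(249,318),(207,434),(88,391)]),.015)
tip=unproj(f([(95,553)]),.01)
foot=unproj(f([(257,120)]),.02)
# boom radial/tangential local coords (r, y): y = head y ; radial dir u(phi), y dir = -perp
L=np.array([(345,160),(345,70),(455,70),(455,160)])/1e3
Rr=np.array([(345,-160),(455,-160),(455,-70)])/1e3
def w(a,phi,l):
    u=np.array([np.cos(phi),np.sin(phi)]); y=np.array([u[1],-u[0]])
    return a+l[:,:1]*u+l[:,1:]*y
def res(p):
    a=p[:2]
    return np.r_[(w(a,p[2],L)-pl).ravel(),(w(a,p[2],Rr)-pr).ravel(),(w(a,p[2],np.array([[.3,0]]))-cam.mean(0)).ravel()*2,
     (w(a,p[3],np.array([[.3,0]]))-met.mean(0)).ravel()*2,(w(a,p[3],np.array([[.3,0]]))-nest.mean(0)).ravel(),(w(a,p[3],np.array([[.55,0]]))-tip).ravel()*2]
s=least_squares(res,[foot[0,0],foot[0,1],-2,-2.5])
print("foot",foot,"fit",s.x); print(np.round(res(s.x)*1e3,1))
a=s.x[:2]
for ph in s.x[2:]: print("well",w(a,ph,np.array([[.4,0],[.3,0]])))
print(cam.mean(0),met.mean(0),nest.mean(0),tip)
print(cam,met)
E
```

```text
foot [[0.87163156 0.06754832]] fit [ 0.87200877  0.06653689 -2.67778895 -3.4745706 ]
[-1.5  3.7  2.1 -0.7 -0.7  0.  -3.6  1.7  1.9  0.8 -4.9 -2.7 -1.2 -0.8
  4.  -2.8  1.2  4.2  0.1 -1.2 -1.3 -1.7]
well [[ 0.51426582 -0.11240439]
 [ 0.60370156 -0.06766907]]
well [[0.4939795  0.19728043]
 [0.58848682 0.16459455]]
[ 0.60172066 -0.0662515 ] [0.58789671 0.16251733] [0.58839577 0.16582371] [[0.35285975 0.24716852]]
[[ 0.62633638 -0.00428755]
 [ 0.66528798 -0.08039358]
 [ 0.58017248 -0.13222934]
 [ 0.53508581 -0.04809551]] [[0.64641461 0.18879353]
 [0.61648227 0.10299654]
 [0.52612977 0.13517384]
 [0.5625602  0.22310541]]
```

```bash
cat >> geo.py <<'E'
import cv2
from station import arm,snapshot
from scipy.spatial.transform import Rotation as Ro
AX=np.array([.872,.0665]); PH0=-2.678; PHT=-3.4746
def u(p): return np.array([np.cos(p),np.sin(p)])
def ori(p): # tool x radially outward, z down
    x=np.r_[u(p),0]; z=np.array([0,0,-1.]); return Ro.from_matrix(np.c_[x,np.cross(z,x),z]).as_quat()
def pos(p,z=.18,r=.4): return np.r_[AX+r*u(p),z]
RS=np.arange(.10,.31,.002); DA=.002
def polar(img,lo,hi):
    a=np.arange(lo,hi,DA); A,Rr=np.meshgrid(a,RS)
    P=np.c_[(AX[0]+Rr*np.cos(A)).ravel(),(AX[1]+Rr*np.sin(A)).ravel(),np.full(A.size,.165)]
    uv=proj(P).astype(np.float32).reshape(*A.shape,2)
    return cv2.remap(cv2.cvtColor(img,cv2.COLOR_BGR2GRAY),uv[...,0],uv[...,1],cv2.INTER_LINEAR)
TPL=polar(cv2.imread("pics/top0.png"),PH0-.3,PH0+.3)
def head(img=None):
    t=arm.read_time()
    if img is None: img=snapshot("top")
    m=cv2.matchTemplate(polar(img,-4.2,-2.1),TPL,cv2.TM_CCOEFF_NORMED)[0]
    k=int(m.argmax()); k=min(max(k,1),len(m)-2); d=(m[k-1]-m[k+1])/(2*(m[k-1]-2*m[k]+m[k+1])+1e-12)
    return t,-4.2+(k+d)*DA+.3,m.max()
E
python3 - <<'E'
from geo import *
print(head())
arm.move_gripper(0.0);print(arm.read_time(),arm.read_opening())
arm.movep(pos(PH0,.30),ori(PH0));print(arm.read_time(),arm.read_tool_pos(),head(),arm.read_ft_force())
img=snapshot("top");cv2.imwrite("pics/t1.png",img);cv2.imwrite("pics/w1.png",snapshot("wrist"))
E
```

```text
(0.1, np.float32(-2.6780024), np.float32(0.9999307))
0.9167 0.0008370959226284094
3.6333 [ 0.51450013 -0.1113886   0.29989211] (3.6333, np.float32(-2.67882), np.float32(0.98203695)) [0.2134351  0.6852865  0.49184561]
```

View pics/t1.png

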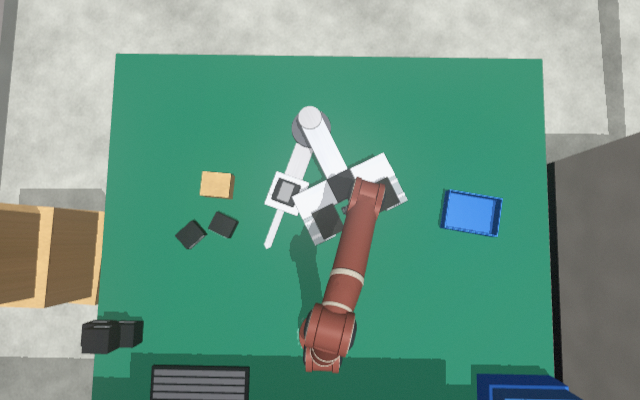

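View pics/w1.png

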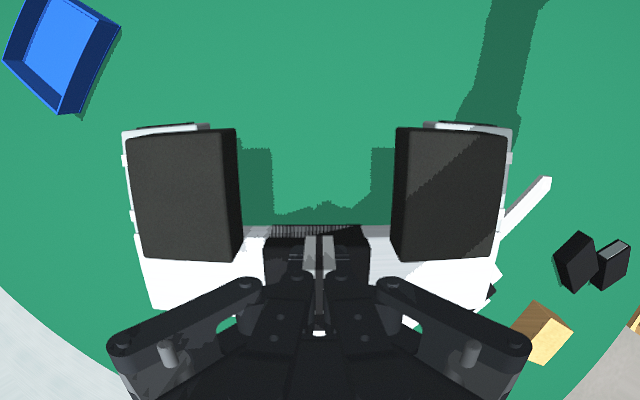

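The wrist view shows the two pads symmetric about column 318 (inner edges at columns 235 and 395), so the hand is centred over the well. I'll descend and time some short moves.

Run:
```python
from geo import *
def st(s):
    p=arm.read_tool_pos()[:2]-AX; print(s,round(arm.read_time(),3),"phi %.4f r %.4f"%(np.arctan2(p[1],p[0])-2*np.pi*(p[1]>0),np.hypot(*p)),"dq %.3f"%np.abs(arm.read_dq()).max(),"F",np.round(arm.read_ft_force(),2))
arm.line_to(pos(PH0),.2);st("down");print(head())
f=PH0
for d,v in ((.02,.06),(.02,.06),(.02,.06),(-.02,.2),(-.02,.2)):
    f-=d; arm.line_to(pos(f),v,ori(f)); st((d,v))
print(head())
```

```text
down 4.533 phi -2.6767 r 0.3994 dq 0.019 F [-0.37 -0.3   0.33]
(4.5333, np.float32(-2.6783037), np.float32(0.9982289))
(0.02, 0.06) 4.867 phi -2.6983 r 0.3994 dq 0.008 F [ 0.53 -0.33 -0.77]
(0.02, 0.06) 5.15 phi -2.7182 r 0.3998 dq 0.007 F [ 0.05 -1.54 -0.03]
(0.02, 0.06) 5.433 phi -2.7381 r 0.3999 dq 0.007 F [ 1.17  0.71 -0.51]
(-0.02, 0.2) 5.683 phi -2.7157 r 0.4002 dq 0.011 F [ 0.28  0.04 -0.48]
(-0.02, 0.2) 5.933 phi -2.6972 r 0.4002 dq 0.010 F [0.19 0.43 0.08]
(5.9333, np.float32(-2.6784008), np.float32(0.99732107))
```

```bash
cat > ctl.py <<'E'
import sys,numpy as np
GAP=.0555; I0=1.23; R=.4
def y_des(a):                 # wanted q'' -> finger offset y in head frame (y>0 turns head to smaller q)
    c=np.clip(abs(a)*I0/18,0,.018)
    return -np.sign(a)*(GAP+c)
def acc(y): return -18*np.sign(y)*max(abs(y)-GAP,0)/I0
def run(P,tmax):
    """P.see()->(t,q); P.go(q,y) puts finger at y in the frame of a head standing at q; P.finger(q)->y of finger seen from head at q"""
    t,q=P.see(); w=0.; side=1; T=.36; calm=0
    while t<tmax:
        wd=-np.sign(q)*min(.25,.6*abs(q)); ff=-.6*w if .6*abs(q)<.25 else 0
        a=ff+1.5*(wd-w)
        a=np.clip(a,-.2,.25)
        if abs(q)<.03 and abs(w)<.012: break
        y0=P.finger(q)
        qp=q+w*T+.25*(acc(y0)+a)*T*T        # head when the step ends
        if abs(a)<.025: y=(GAP-.004)*(-np.sign(a) if abs(w)<.05 else np.sign(w))   # wait near the pad needed next (brake side)
        else: y=y_des(a)
        y1=P.finger(qp); y=y1+np.clip(y-y1,-.04,.04)
        P.go(qp,y)
        t2,q2=P.see(); dt=t2-t
        am=.5*(acc(y0)+acc(P.finger(q2)))
        qm=q+w*dt+.5*am*dt*dt; wm=w+am*dt; e=q2-qm
        q,w,t=qm+.75*e,wm+.45*e/dt,t2
        print("t %.2f q %.4f w %.3f a %.3f y %.1f mm meas %.4f F %s"%(t,q,w,a,1e3*P.finger(q),q2,P.extra()))
    for _ in range(3): P.go(q+w*T,0)if _==0 else None; t,q2=P.see()
    print("end",t,q2,w)
class Sim:
    def __init__(s,I,gap,seed=0): s.I,s.g,s.q,s.w,s.t,s.f=I,gap,.797,0,0.,.797*R; s.mx=s.cx=0;s.r=np.random.default_rng(seed)
    def adv(s,T,f1):
        f0=s.f;n=max(int(T/.002),1);M=min(.15,T)
        for i in range(n):
            x=min((i+1)*.002/M,1);fn=f0+(f1-f0)*(10*x**3-15*x**4+6*x**5); s.f=fn
            y=-(s.f-s.q*R) ;c=max(abs(y)-s.g,0);F=-np.sign(y)*c*45*R-.03*s.w-.005*np.tanh(s.w/.001)
            s.w+=F/s.I*.002;s.q+=s.w*.002;s.mx=max(s.mx,abs(s.w));s.cx=max(s.cx,c)
        s.t+=T
    def see(s): t,q=s.t,s.q; s.adv(.05,s.f); return t,q+s.r.normal(0,.002)
    def finger(s,q): return -(s.f-q*R)
    def go(s,q,y): s.adv(.3,q*R-y)
    def extra(s): return ""
if __name__=="__main__":
    import io,contextlib
    for I in(.86,1.23,1.6):
        for g in(.052,.0555,.059):
            S=Sim(I,g);b=io.StringIO()
            with contextlib.redirect_stdout(b): run(S,25)
            print(I,g,"q %.3f w %.3f"%(S.q,S.w),"max w %.2f c %.3f"%(S.mx,S.cx),"t %.1f"%S.t)
            if I==1.6 and g==.0555: print(b.getvalue())
E
python3 ctl.py
```

```text
0.86 0.052 q 0.026 w 0.030 max w 0.30 c 0.023 t 9.6
0.86 0.0555 q 0.017 w -0.005 max w 0.28 c 0.021 t 7.8
0.86 0.059 q -0.015 w -0.008 max w 0.26 c 0.019 t 7.5
1.23 0.052 q 0.021 w 0.000 max w 0.28 c 0.025 t 8.9
1.23 0.0555 q 0.018 w -0.014 max w 0.26 c 0.024 t 6.8
1.23 0.059 q -0.002 w -0.026 max w 0.24 c 0.022 t 6.4
1.6 0.052 q 0.009 w -0.009 max w 0.26 c 0.028 t 8.9
1.6 0.0555 q 0.013 w -0.018 max w 0.24 c 0.026 t 6.8
t 0.35 q 0.7969 w -0.001 a -0.200 y 39.9 mm meas 0.7967 F 
t 0.70 q 0.7933 w -0.034 a -0.200 y 70.4 mm meas 0.7945 F 
t 1.05 q 0.7695 w -0.107 a -0.200 y 69.9 mm meas 0.7699 F 
t 1.40 q 0.7208 w -0.180 a -0.200 y 70.5 mm meas 0.7215 F 
t 1.75 q 0.6504 w -0.237 a -0.105 y 64.7 mm meas 0.6516 F 
t 2.10 q 0.5681 w -0.252 a -0.020 y -8.3 mm meas 0.5696 F 
t 2.45 q 0.4843 w -0.244 a 0.003 y -48.7 mm meas 0.4858 F 
t 2.80 q 0.4000 w -0.242 a -0.008 y -49.9 mm meas 0.4004 F 
t 3.15 q 0.3185 w -0.219 a 0.149 y -65.3 mm meas 0.3182 F 
t 3.50 q 0.2479 w -0.167 a 0.173 y -68.1 mm meas 0.2464 F 
t 3.85 q 0.1909 w -0.119 a 0.128 y -67.0 mm meas 0.1877 F 
t 4.20 q 0.1427 w -0.086 a 0.078 y -66.2 mm meas 0.1368 F 
t 4.55 q 0.1106 w -0.056 a 0.053 y -62.2 mm meas 0.1072 F 
t 4.90 q 0.0832 w -0.054 a 0.018 y -55.9 mm meas 0.0793 F 
t 5.25 q 0.0597 w -0.051 a 0.038 y -60.3 mm meas 0.0572 F 
t 5.60 q 0.0419 w -0.032 a 0.052 y -60.5 mm meas 0.0403 F 
t 5.95 q 0.0309 w -0.016 a 0.029 y -58.7 mm meas 0.0297 F 
t 6.30 q 0.0244 w -0.012 a 0.006 y -52.4 mm meas 0.0237 F 
end 6.749999999999996 0.016972760901105804 -0.011919524756838693

1.6 0.059 q -0.028 w -0.018 max w 0.22 c 0.024 t 7.1
```

```bash
cat > real.py <<'E'
from geo import *
import ctl
class Real:
    def see(s):
        t,p,s.sc=head(); return t,p-PHT
    def finger(s,q):
        p=arm.read_tool_pos()[:2]-AX; k=u(q+PHT); return float(p@np.array([k[1],-k[0]]))
    def go(s,q,y):
        k=u(q+PHT); P=np.r_[AX+.4*k+y*np.array([k[1],-k[0]]),.18]
        d=np.linalg.norm(P-arm.read_tool_pos())
        try: arm.line_to(P,max(d/.15,.02),ori(q+PHT))
        except arm.MotionError as e: print("ERR",e); arm.pause(.25)
    def extra(s): return "%.3f"%s.sc
def watch(n,dt=.5):
    L=[]
    for _ in range(n): L.append(head()); arm.pause(dt)
    L=np.array(L); print("watch t %.1f q"%L[-1,0],np.round(L[:,1]-PHT,4),"w %.4f"%np.polyfit(L[:,0],L[:,1],1)[0],"sc %.3f"%L[:,2].min())
E
python3 - <<'E'
from real import *
ctl.run(Real(),22); watch(3,.2)
E
```

```text
t 6.33 q 0.7954 w -0.001 a -0.200 y 48.4 mm meas 0.7951 F 0.990
t 6.68 q 0.7852 w -0.037 a -0.200 y 66.6 mm meas 0.7835 F 0.992
t 7.02 q 0.7502 w -0.108 a -0.200 y 64.4 mm meas 0.7451 F 0.993
t 7.37 q 0.6879 w -0.177 a -0.200 y 63.8 mm meas 0.6819 F 0.993
t 7.72 q 0.6027 w -0.232 a -0.110 y 56.7 mm meas 0.5962 F 0.990
t 8.07 q 0.5051 w -0.262 a -0.028 y 51.1 mm meas 0.4997 F 0.950
t 8.43 q 0.3985 w -0.283 a 0.018 y -33.6 mm meas 0.3943 F 0.922
t 8.80 q 0.2944 w -0.241 a 0.236 y -74.7 mm meas 0.2916 F 0.910
t 9.16 q 0.2311 w -0.146 a 0.241 y -68.4 mm meas 0.2340 F 0.908
t 9.52 q 0.2016 w -0.084 a 0.098 y -57.4 mm meas 0.2072 F 0.926
t 9.86 q 0.1835 w -0.062 a -0.005 y -47.9 mm meas 0.1868 F 0.941
t 10.21 q 0.1664 w -0.054 a -0.035 y -15.5 mm meas 0.1679 F 0.952
t 10.56 q 0.1496 w -0.050 a -0.036 y 16.6 mm meas 0.1504 F 0.961
t 10.90 q 0.1328 w -0.050 a -0.029 y 48.7 mm meas 0.1329 F 0.963
t 11.23 q 0.1144 w -0.053 a -0.015 y 50.6 mm meas 0.1138 F 0.964
t 11.58 q 0.0949 w -0.055 a 0.008 y 1.7 mm meas 0.0945 F 0.967
t 11.93 q 0.0762 w -0.054 a 0.029 y -45.6 mm meas 0.0763 F 0.969
t 12.28 q 0.0591 w -0.047 a 0.045 y -57.7 mm meas 0.0594 F 0.971
t 12.65 q 0.0491 w -0.031 a 0.046 y -56.6 mm meas 0.0512 F 0.974
t 13.01 q 0.0461 w -0.015 a 0.020 y -48.6 mm meas 0.0486 F 0.972
t 13.36 q 0.0458 w -0.007 a -0.010 y -8.6 mm meas 0.0474 F 0.972
t 13.71 q 0.0456 w -0.003 a -0.027 y 30.4 mm meas 0.0464 F 0.972
t 14.05 q 0.0434 w -0.007 a -0.035 y 56.6 mm meas 0.0431 F 0.972
t 14.45 q 0.0357 w -0.016 a -0.025 y 49.5 mm meas 0.0343 F 0.969
t 14.80 q 0.0274 w -0.021 a 0.002 y 5.9 mm meas 0.0265 F 0.961
t 15.15 q 0.0197 w -0.022 a 0.019 y -36.4 mm meas 0.0196 F 0.956
t 15.49 q 0.0141 w -0.018 a 0.028 y -56.0 mm meas 0.0147 F 0.951
t 15.86 q 0.0137 w -0.007 a 0.025 y -49.1 mm meas 0.0156 F 0.951
end 16.3083 0.016156197 -0.006929695479688707
watch t 16.9 q [0.0162 0.0162 0.0161] w -0.0000 sc 0.952
```

The head is standing at q ≈ 0.016 rad, about 5 mm off. I'll wait out the four seconds, lift out and verify.

Run:
```python
from real import *
watch(8,.55); print(Real().finger(.016))
p=arm.read_tool_pos(); arm.line_to([p[0],p[1],.33],.12); arm.line_to([.44,.02,.36],.2)
watch(2,.3); i=snapshot("top"); cv2.imwrite("pics/f.png",cv2.resize(i[80:270,180:420],None,fx=3,fy=3,interpolation=cv2.INTER_CUBIC))
```

```text
watch t 21.3 q [0.0162 0.0162 0.0162 0.0162 0.0162 0.0162 0.0161 0.0162] w -0.0000 sc 0.952
0.0019186149885282913
watch t 24.7 q [0.0169 0.0169] w 0.0002 sc 0.949
```

View pics/f.png

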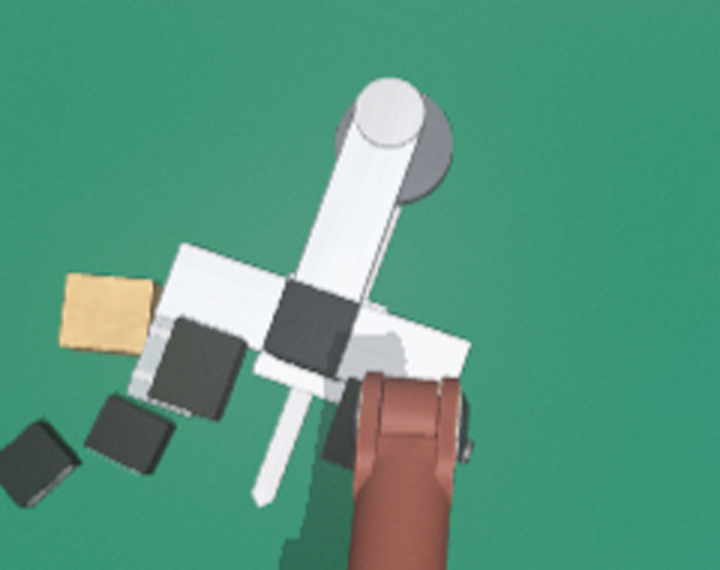

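The final view shows the boom along the tongue and the camera box centred at crop (312,326), with the hand out of the well. I'll make one independent check and, if it agrees, hand in.

Run:
```python
from geo import *
c=unproj(np.array([(290,275),(360,302),(338,377),(262,350)])/3+[179.7,79.7],.175).mean(0)
t=AX+.3*u(PHT); print(c,t,np.linalg.norm(c-t))
if np.linalg.norm(c-t)<.015:
    from station import ticket; print(ticket.finish_job())
```

```text
[0.58581516 0.15952506] [0.58848093 0.16456599] 0.005702399955939551
the job is handed in; nothing more can be done
None
```

The job is handed in: the lens stands about 6 mm from the meter's centre by my camera measurement (25 mm allowed), the head held still for over four seconds untouched, and the hand is out of the well; the judge's verdict was not shown.

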